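# Balance two spare-part cartons on a display tray

## Robot

A 6-joint arm with a two-finger parallel gripper is mounted at the origin on the work surface. World frame = base frame: x ahead of the robot, y to its left, z up, the work surface at z = 0. Lengths are in m, angles in degrees, forces in N, time in s.
With the tool pointing down it reaches from about 0.4 to 0.825 m from the base axis. Payload 7 kg.
Tool frame: the origin (TCP) lies midway between the tips of the shut fingers; the grasp point (between the pads) lies 19 mm behind it; z points along the fingers, y is the direction in which the jaws open and shut (so a half turn about z gives the same grasp; the last joint's range is limited). The gripper opens to 88 mm and grips with 3 to 60 N. Pads are 19 mm wide; open, the fingers measure 130 mm over their backs; the gripper's body (78 mm by 193 mm) begins 47 mm behind the grasp point.
Start: joints at [-53.05, 20.546, 0.682, 0, -70.136, -16.507], TCP at [0.236, -0.632, 0.227] pointing down, gripper open.
Joint ranges: [-176.03, 176.03], [-82.01, 121.73], [-58.28, 71.71], [-173.87, 95.51], [-174.79, -0.11], [-173.66, 173.66]. Speed limits (degrees/s): [136.94, 136.94, 172.46, 180, 180, 180].

## Interface

Orientations are given as [roll, pitch, yaw] about the fixed x, y, z axes, in that order (R = Rz(yaw) Ry(pitch) Rx(roll)).
In Python, from plant import ctrl gives the robot as it stands. The module is installed in compiled form; this text tells all that it offers.
- The arm moves only by the tool arm_command, never from a script. Its argument "targets" is a list that holds one entry, the list of rows, each a list of 7 numbers: the turn, a rotation vector about the world's x, y, z in rad, then the shift along the world's x, y, z in cm, then the opening, from 0 (shut) to 1 (fully open). A call has 1 to 8 rows; each row is the pose to reach, as a shift and turn from the pose commanded when the call began; what a row does not reach only later rows make up. A row lasts 1/12 s, in which the tool goes at most 41.7 mm and 7.16 degrees, less where a joint would pass 70% of its speed; a pose out of reach is approached as far as the arm can. A call with a gripper value outside its range is refused whole. The fingers move at their own pace and stop on an object; the grip force is fixed at half the most. Time passes only in rows, so rows that repeat a pose let the fingers close. It gives the time, the measured TCP pose, the force and the opening at its end, in the units of the state.
- ctrl.get_obs(): the state, without advancing time (a new reading comes with each control period).
- ctrl.snapshot(name): name is "side" or "top" or "wrist"; returns the picture (384x512x3 uint8, blue, green, red); there is no depth.
- ctrl.camera_model(name): a dict with "K" (3x3 intrinsics, pixels), "xyz" and "rotation" of the camera in the world. Camera axes: x right, y up, looking along -z (the intrinsics and any distortion apply to the point x, -y, -z); pixel columns grow to the right and rows downward; lengths in m; the calibration is good to about 2 mm. A picture is of the moment at which its call begins: read the wrist's pose just before it. camera_model takes no time and is no camera call; for the wrist camera it gives the pose at the moment of the call.
- ctrl.close_job(): hands the job in, once; it reports no verdict.
The state is a dict: "clock": time; "joint_pos": joint angles; "qvel": joint speeds; "tau": joint torques, N m; "tool_pos": TCP position; "orientation": TCP orientation; "force": force on the tool from outside, world axes, zero at the start; "moment": the same for the moment, N m; "opening": finger opening in m.
Only numpy, scipy, OpenCV 4.12 (cv2) and the standard library are available. Lean on these libraries where they do the work, as an engineer would, in place of code of your own. Each camera call takes 0.05 s, during which the arm holds its last target. There are 200 camera calls.

## Task

First switch off the display stand by turning the orange dial on its remote fully anticlockwise to its end stop. Then load the orange tray that lies on the stand's rocking deck with the two cartons, one upright in each half. They look alike but one is much heavier, so place them so that the loaded tray balances and ends up level, without sliding from the middle of the deck (it may tilt while it is half loaded); disturb nothing else on the counter.

Things in the scene. Friction and masses are not known exactly. Their poses are not given: they have to be found in the camera images.
- tray: loose, light (0.12 kg) flat-bottomed open orange plastic tray, 358 mm long (its y) and 88 mm wide (its x). Origin: centre of its underside, z up. Its floor's top is 4 mm above the origin, the rim of the 4 mm walls 26 mm. A solid grey hump, 50 mm along y, whole width, top 38 mm above the origin, parts it in two halves. It stands across the middle of the deck.
- tray_half_l (a point): middle of the floor's top in the tray's +y half (100 mm from the tray's middle). In each half the clear floor runs from 25 to 175 mm from the tray's middle along y, 80 mm wide.
- tray_half_r (a point): the same in the tray's -y half.
- stand: fixed base of the round display stand; origin at the centre of its underside, on the counter. Its deck, a blue disc 260 mm across, top 40 mm above the origin when level, rocks like a seesaw on a middle pivot that lies along the stand's x axis, 30 mm up. The tray's length lies across the pivot.
- deck (a joint): tilt of the stand's deck, rad: 0 = level, positive = its +y end up; stops at -0.13 and 0.13. It is sprung and damped, level when unloaded: with the whole load about 0.06 rad for each 0.1 N m of imbalance about the middle, so a lone carton tilts it most of the way.
- carton_a: closed upright cardboard carton with a blue band, 44 x 44 mm, 90 mm tall; origin at the centre of its underside, z up. The two look alike, but one (either) weighs 0.29 to 0.41 kg in all and the other 0.12 to 0.18 kg; only lifting or trying tells. The contents sit low on the carton's axis and may shift 1 or 2 mm.
- carton_b: closed upright cardboard carton with a blue band, 44 x 44 mm, 90 mm tall; origin at the centre of its underside, z up. The two look alike, but one (either) weighs 0.29 to 0.41 kg in all and the other 0.12 to 0.18 kg; only lifting or trying tells. The contents sit low on the carton's axis and may shift 1 or 2 mm.
- dial (a joint): angle of the orange dial on the black remote, rad: 0 = off, at the anticlockwise end stop (seen from above); it grows to 2.6 clockwise, starts between 0.7 and 1.3, and stays where it is left (light friction, 0.03 N m).
- dial_grip (a point): point on the dial's vertical axis at the height to grip it; its x axis runs along the dial's bar-shaped grip (pinch across it, along its y) and turns with the dial. The remote under it is a fixed black box, 100 x 85 x 20 mm.
- mug: blue mug, 80 mm across, 90 mm high; a bystander, to be left alone
- tweeter: small black round loudspeaker, 60 mm across, 24 mm high; a bystander, to be left alone
- pack: green pack, 40 x 60 x 25 mm; a bystander, to be left alone
- charger: small black plug, 22 x 34 x 14 mm; a bystander, to be left alone
- cleaner: clear bottle with a red cap, 60 mm across, 160 mm high; a bystander, to be left alone
Mind the look-alikes: they are no part of the job. What is shaped like the part that bears dial but turquoise is not meant.

How it is judged:
By the outcome, as a careful person would: the job done as asked, in the order asked, and still so for the second after the job is handed in, with the robot touching nothing.
It also fails if it takes over 72 s, if anything falls off the work surface, if the arm or the gripper's body presses on something with over 40 N, if the wrist force passes 120 N, or if a joint passes its speed limit or range.

## Working session

There is one attempt and no reset: what is moved stays moved. The work goes in short steps, Python scripts to look and compute and a tool call to move; the robot and the scene stay as the last step left them, time stands still between calls to the robot, and variables do not carry over. Pictures are saved under pics/ and viewed, about 8 in all and at most 12, crops included, and the job is handed in when it is done.

Besides the shell and the picture viewer there is one more tool, called after ">>>" as name(argument=value, ...) on one line, values as JSON. arm_command: Moves the arm, as the interface text tells. Its arguments: {"type":"object","properties":{"targets":{"type":"array","items":{"type":"array","items":{"type":"array","items":{"type":"number"}}}}},"required":["targets"]}

```bash
mkdir -p pics; cat > h.py <<'E'
import numpy as np, cv2
from plant import ctrl
def snap(n,f=None):
    m=ctrl.camera_model(n); im=ctrl.snapshot(n)
    if f: cv2.imwrite(f'pics/{f}.png',im)
    return im,m
def ray(m,px):
    px=np.atleast_2d(np.array(px,float)); K=np.array(m['K'])
    d=np.c_[(px-[K[0,2],K[1,2]])/[K[0,0],K[1,1]],np.ones(len(px))]
    d=d*[1,-1,-1]
    return np.array(m['xyz']),d@np.array(m['rotation']).T
def onz(m,px,z):
    o,d=ray(m,px); return o+d*((z-o[2])/d[:,2])[:,None]
def proj(m,P):
    p=(np.atleast_2d(P)-m['xyz'])@np.array(m['rotation'])*[1,-1,-1]
    q=p@np.array(m['K']).T; return q[:,:2]/q[:,2:]
E
python3 - <<'E'
from h import *
print(ctrl.get_obs())
a,m=snap('top','top0');print(m)
b,m=snap('side','side0');print(m)
cv2.imwrite('pics/both.png',cv2.resize(np.vstack([a,b]),None,fx=.78,fy=.78))
E
```

```text
{'clock': 0.0, 'joint_pos': array([-5.30497940e+01,  2.05907815e+01,  6.32213077e-01, -2.21640915e-02,
       -7.01329635e+01, -1.65062026e+01]), 'qvel': array([-0.13841179,  0.06795435, -0.08351801,  0.02438018, -0.02930112,
       -0.02285008]), 'tau': array([ 1.41250261e-03, -5.82724857e+01,  2.93059909e+01,  6.99716270e+00,
        6.90697329e-03, -1.72044456e-04]), 'tool_pos': array([ 0.23557863, -0.63203119,  0.22561176]), 'orientation': array([ 1.79906320e+02, -6.03197206e-03, -1.59563540e+02]), 'force': array([-0.17080359, -0.30280321, -0.0755353 ]), 'moment': array([ 0.03795003, -0.02553291, -0.00840802]), 'opening': 0.08761431682407964}
{'K': array([[492.36974817,   0.        , 248.33645492],
       [  0.        , 492.36974817, 196.45686341],
       [  0.        ,   0.        ,   1.        ]]), 'xyz': array([ 0.37874121, -0.00715503,  1.619931  ]), 'rotation': array([  4.93445574,  -0.27722018, -88.23151263])}
{'K': array([[393.95462278,   0.        , 258.24408616],
       [  0.        , 393.95462278, 189.14072173],
       [  0.        ,   0.        ,   1.        ]]), 'xyz': array([-0.0482957 ,  0.63061369,  1.10837329]), 'rotation': array([  40.32600083,   -0.44724046, -138.29732277])}
```

View pics/top0.png

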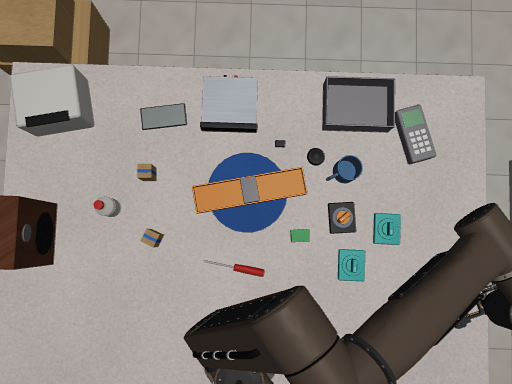

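View pics/side0.png

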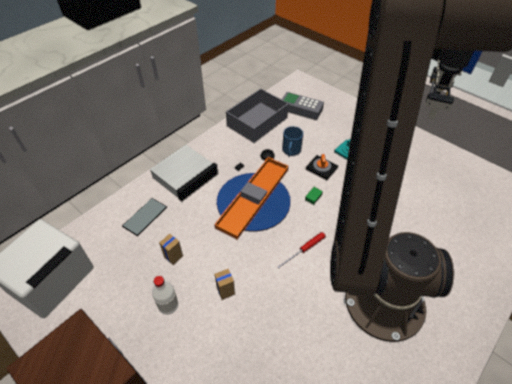

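The top view shows the orange dial on its black remote at (343,217). Its turquoise look-alikes are at (387,229) and (352,265); the orange one fits the description. The tray centre is near (249,190), and the cartons are at (146,172) and (152,238). Next I'll measure and take the crop to confirm the dial.

```bash
cat >> h.py <<'E'
from scipy.spatial.transform import Rotation as R
_cm=ctrl.camera_model
def cmod(n):
    m=dict(_cm(n)); m['rotation']=R.from_euler('xyz',m['rotation'],degrees=True).as_matrix(); return m
def snap(n,f=None):
    m=cmod(n); im=ctrl.snapshot(n)
    if f: cv2.imwrite(f'pics/{f}.png',im)
    return im,m
def mask(im,lo,hi):
    return cv2.inRange(cv2.cvtColor(im,cv2.COLOR_BGR2HSV),np.array(lo),np.array(hi))
def blobs(mk,amin=15):
    c,_=cv2.findContours(mk,cv2.RETR_EXTERNAL,cv2.CHAIN_APPROX_NONE)
    return sorted([k for k in c if cv2.contourArea(k)>=amin],key=cv2.contourArea,reverse=True)
def tri(m1,p1,m2,p2):
    o1,d1=ray(m1,p1);o2,d2=ray(m2,p2);d1=d1[0];d2=d2[0]
    s=np.linalg.lstsq(np.c_[d1,-d2],o2-o1,rcond=None)[0]
    a,b=o1+s[0]*d1,o2+s[1]*d2; return (a+b)/2,np.linalg.norm(a-b)
E
python3 - <<'E'
from h import *
T=cmod('top');S=cmod('side');t=cv2.imread('pics/top0.png');s=cv2.imread('pics/side0.png')
for nm,im,m in(('top',t,T),('side',s,S)):
    print(nm)
    for nme,lo,hi,z in(('orange',(5,150,120),(20,255,255),.03),('card',(8,60,60),(25,200,255),.09),('blue',(105,130,60),(125,255,255),.04)):
        for k in blobs(mask(im,lo,hi))[:9]:
            (c,sz,a)=cv2.minAreaRect(k)
            if 100<c[1]<300: print(nme,np.round(c,1),np.round(sz,1),round(a,1),cv2.contourArea(k),onz(m,c,z).round(3)[0])
k=[k for k in blobs(mask(t,(5,150,120),(20,255,255))) if cv2.contourArea(k)>1000]
c1=cv2.resize(t[140:300,180:410],None,fx=3,fy=3,interpolation=cv2.INTER_CUBIC)
cv2.imwrite('pics/crop1.png',c1)
E
```

```text
top
orange [249.  189.7] [ 27.3 111.9] 80.1 2359.0 [ 0.538 -0.012  0.03 ]
orange [342.1 217. ] [12.4 12.6] 14.0 90.0 [ 0.459 -0.316  0.03 ]
card [445.2 290.7] [ 60.9 191.9] 46.3 7515.5 [ 0.239 -0.624  0.09 ]
card [249.3 189.8] [ 28.4 113.1] 80.1 2987.5 [ 0.532 -0.013  0.09 ]
card [  9.  232.5] [73. 18.] 90.0 1123.5 [0.376 0.726 0.09 ]
card [343. 217.] [12. 14.] 90.0 122.5 [ 0.456 -0.307  0.09 ]
card [153.7 233.6] [18.1  6.9] 24.0 94.5 [0.386 0.279 0.09 ]
blue [251.2 217.7] [27.1 73.3] 80.0 1405.0 [ 0.447 -0.022  0.04 ]
blue [242.1 164.6] [23.2 71.2] 80.1 1137.0 [0.618 0.013 0.04 ]
blue [146.3 170.4] [18.4  4.3] 9.5 34.0 [0.59  0.322 0.04 ]
blue [151.3 238.1] [17.6  3. ] 21.8 27.5 [0.372 0.295 0.04 ]
side
orange [251.6 196. ] [25.  90.4] 36.9 1467.5 [ 0.551 -0.019  0.03 ]
orange [322.  160.5] [11. 10.] 90.0 47.0 [ 0.469 -0.33   0.03 ]
card [174.1 251.1] [22.2 15. ] 70.0 241.5 [0.546 0.33  0.09 ]
card [226.7 287.5] [17.7 16.8] 71.6 238.0 [0.347 0.308 0.09 ]
card [241.9 209.3] [28.2 62.2] 36.9 139.5 [0.503 0.08  0.09 ]
blue [272.2 212.4] [23.3 56.4] 35.9 934.0 [ 0.445 -0.006  0.04 ]
blue [230.5 188.9] [15.2 49. ] 39.4 500.0 [0.623 0.013 0.04 ]
```

View pics/crop1.png

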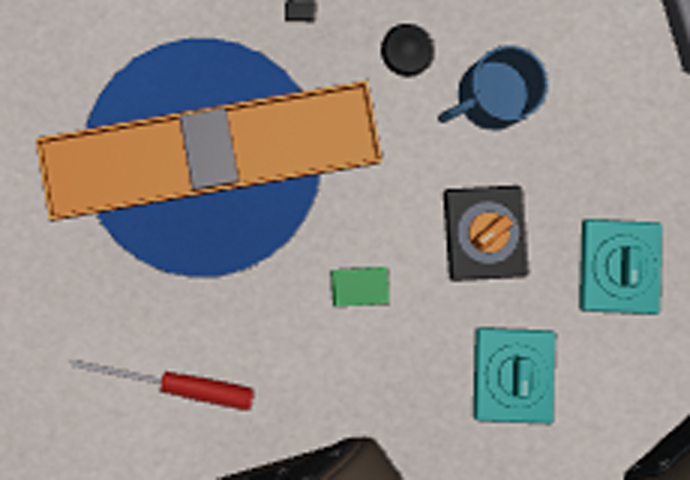

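Three pictures viewed so far. The crop confirms the orange dial on the black remote at (343,217), bar running about -45° in world; the turquoise ones are excluded. I'll move above it.

>>> arm_command(targets=[[[0,0,-0.14,2.5,3.5,0,1],[0,0,-0.26,5,7,0,1],[0,0,-0.38,7.5,10.5,0,1],[0,0,-0.5,10,14,0,1],[0,0,-0.62,12.5,17.5,0,1],[0,0,-0.74,15,21,0,1],[0,0,-0.86,17.5,24.5,0,1],[0,0,-0.98,20,28,0,1]]])

```text
clock: 0.77
tool_pos: [0.4172, -0.3778, 0.2264]
orientation: [180.0, -0.0, 146.7]
force: [0.7, -0.3, 0.0]
opening: 0.0874
```

>>> arm_command(targets=[[[0,0,-0.1,1.2,1.7,0,1],[0,0,-0.16,2.2,3.3,0,1],[0,0,-0.16,2.2,3.3,0,1]]])

```text
clock: 1.02
tool_pos: [0.4402, -0.3441, 0.2264]
orientation: [180.0, -0.0, 137.8]
force: [-0.1, -0.2, 0.1]
opening: 0.0876
```

```bash
python3 - <<'E'
from h import *
o=ctrl.get_obs();print(o['tool_pos'],o['orientation'],o['joint_pos'])
w,m=snap('wrist','w1');print(m['xyz'],m['rotation'].round(2))
t,T=snap('top','t1');s,S=snap('side','s1')
# tray
k=blobs(mask(cv2.imread('pics/top0.png'),(8,60,60),(25,255,255)))
for q in k:
    c,sz,a=cv2.minAreaRect(q)
    if abs(c[0]-249)<5: 
        b=cv2.boxPoints((c,sz,a));P=onz(T,b,.066);print('tray',P.round(4),P.mean(0),[np.linalg.norm(P[i]-P[i-1]).round(4) for i in range(4)])
# deck circle from blue pts
im=cv2.imread('pics/top0.png');ys,xs=np.nonzero(mask(im,(105,130,60),(125,255,255)))
sel=(np.hypot(xs-248,ys-192)<48);P=onz(T,np.c_[xs,ys][sel],.04)[:,:2]
(c,r)=cv2.minEnclosingCircle(P.astype(np.float32));print('deck',c,r)
a=cv2.imread('pics/top0.png');b=cv2.imread('pics/side0.png')
print('dial tri',tri(T,(343,217.3),S,(321.5,161.5)))
c1=cv2.resize(a[150:260,120:190],None,fx=5,fy=5,interpolation=2);c2=cv2.resize(b[225:310,150:245],None,fx=5,fy=5,interpolation=2)
h=max(c1.shape[0],c2.shape[0]);v=np.zeros((h,c1.shape[1]+c2.shape[1],3),np.uint8);v[:c1.shape[0],:c1.shape[1]]=c1;v[:c2.shape[0],c1.shape[1]:]=c2[:,:]
v=v[:, :825];cv2.imwrite('pics/crop2.png',cv2.resize(v,None,fx=.95,fy=.95))
E
```

```text
[ 0.44016044 -0.34406604  0.22638343] [ 1.79970099e+02 -1.27164551e-02  1.37818660e+02] [-1.79589088e+01  9.64502108e+00 -1.41927360e+01 -3.55154986e-02
 -6.61615761e+01 -1.14208081e+02]
[ 0.37908421 -0.28836793  0.38582317] [[ 0.67 -0.71 -0.23]
 [ 0.74  0.64  0.21]
 [-0.   -0.31  0.95]]
tray [[ 0.5422  0.1721  0.066 ]
 [ 0.6154 -0.1802  0.066 ]
 [ 0.5263 -0.1976  0.066 ]
 [ 0.4538  0.1531  0.066 ]] [ 0.53445124 -0.01315492  0.066     ] [np.float64(0.0904), np.float64(0.3598), np.float64(0.0908), np.float64(0.358)]
deck (0.5299438238143921, -0.005333001259714365) 0.12841229140758514
dial tri (array([ 0.45952871, -0.31497329,  0.04183808]), np.float64(0.004632887139363227))
```

View pics/w1.png

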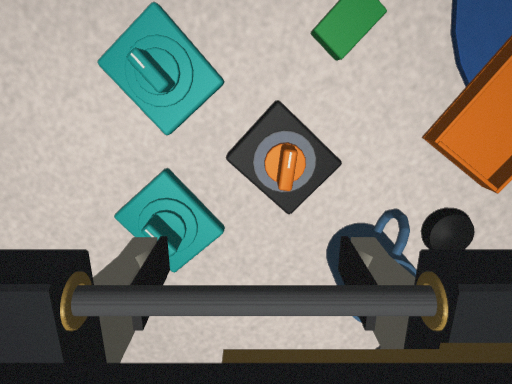

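View pics/crop2.png

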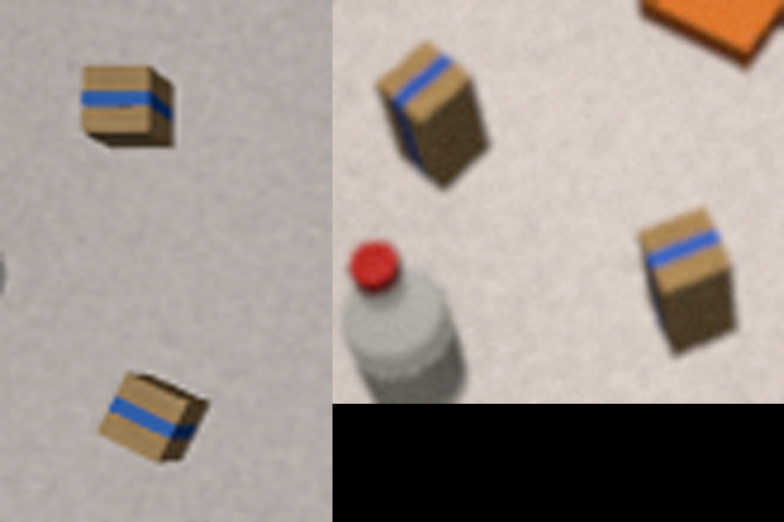

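The wrist view shows the dial disc centred at (285,163), with its bar from about (287,190) to (289,146). The crop shows both cartons upright, band across. Five pictures used.

```bash
python3 - <<'E'
from h import *
W=cmod('wrist');T=cmod('top');w=cv2.imread('pics/w1.png')
k=[q for q in blobs(mask(w,(5,130,90),(22,255,255))) if 250<cv2.minAreaRect(q)[0][0]<320]
for q in k[:3]:
    r=cv2.minEnclosingCircle(q);print(r,cv2.fitEllipse(q), q[:,0].min(0),q[:,0].max(0))
print(tri(W,(286,165),T,(343,217.3)))
for z in(.025,.035,.045):
    P=onz(W,[(287,190),(289,146),(285,163)],z);d=P[1]-P[0];print(z,P.round(4),np.hypot(*d[:2]),np.degrees(np.arctan2(d[1],d[0])))
P=onz(W,[(278,101),(227,157),(289,213),(341,163)],.02);print('remote',P.round(4),P.mean(0))
# bright bar top
g=cv2.cvtColor(w,cv2.COLOR_BGR2HSV)[:,:,2]
for r in range(140,200,5): print(r,g[r,264:312:2])
E
```

```text
((285.5784606933594, 166.58343505859375), 23.8304443359375) ((285.53558349609375, 164.0219268798828), (37.93343734741211, 45.18131637573242), 165.19564819335938) [265 143] [305 190]
(array([ 0.45885459, -0.31873321,  0.03952246]), np.float64(0.004647669688559129))
0.025 [[ 0.4859 -0.3395  0.025 ]
 [ 0.45   -0.3063  0.025 ]
 [ 0.4612 -0.3214  0.025 ]] 0.04892513177331831 137.1997818208655
0.035 [[ 0.4829 -0.3382  0.035 ]
 [ 0.448  -0.3058  0.035 ]
 [ 0.4588 -0.3205  0.035 ]] 0.047569203962659797 137.19978182086547
0.045 [[ 0.4799 -0.3368  0.045 ]
 [ 0.4459 -0.3054  0.045 ]
 [ 0.4565 -0.3197  0.045 ]] 0.046213276152001326 137.19978182086547
remote [[ 0.4076 -0.2847  0.02  ]
 [ 0.4151 -0.3643  0.02  ]
 [ 0.51   -0.3563  0.02  ]
 [ 0.5033 -0.2764  0.02  ]] [ 0.45897414 -0.32041075  0.02      ]
140 [133 137 138 135 138 138 138 138 138 137 140 139 139 137 136 137 135 136
 135 134 138 124  74  56]
145 [137 138 138 138 136 108  98 199 221 114  89  94 101 104 114 126 102 137
 133 135 134 133 130 119]
150 [138 134 115 149 225 227 228 228 176  93 136 171 169 160 150 140 107 225
 180 128 135 136
[... 236 characters left out ...]
 227 227 228 146  87 174 225 228 228 225 224 185 221 225
 226 225 220 133 133 132]
170 [140 211 227 228 228 227 228 104  95 195 226 226 227 223 216 153 227 225
 226 226 133 133 130 130]
175 [137 140 170 228 228 228 228  86 144 214 227 226 223 221 195 185 228 226
 217 130 134 135 133 131]
180 [138 139 137 140 132 202 167  83 178 225 227 223 222 219 180 180 145 133
 137 134 134 135  86  52]
185 [ 92 135 140 135 139 138 140 100 200 227 225 222 217 201 116 137 132 136
 136  99  58  58  54  55]
190 [ 58  57  59  60  74  86 117 136 125 145 154 176 201 154 102  75  56  56
  56  52  53  53  52  53]
195 [206 122  43  59  55  59  61  55  58  57  57  55  59  56  60  59  54  56
  53  52  53  51  32 185]
```

>>> arm_command(targets=[[[0,0,-0.1,1.0,1.2,-4,0.6],[0,0,-0.13,1.9,2.4,-8,0.6],[0,0,-0.13,1.9,2.4,-12,0.6],[0,0,-0.13,1.9,2.4,-15,0.6],[0,0,-0.13,1.9,2.4,-17,0.6],[0,0,-0.13,1.9,2.4,-18.2,0.6],[0,0,-0.13,1.9,2.4,-19,0.6],[0,0,-0.13,1.9,2.4,-19,0.6]]])

```text
clock: 1.83
tool_pos: [0.4565, -0.3232, 0.0352]
orientation: [-179.9, -0.1, 130.4]
force: [0.4, 0.2, 0.5]
opening: 0.0528
```

>>> arm_command(targets=[[[0,0,0,0,0,0,0],[0,0,0,0,0,0,0],[0,0,0,0,0,0,0],[0,0,0,0,0,0,0],[0,0,0,0,0,0,0],[0,0,0,0,0,0,0],[0,0,0,0,0,0,0]]])

```text
clock: 2.42
tool_pos: [0.4615, -0.3202, 0.0373]
orientation: [179.6, 0.2, 130.4]
force: [9.8, 19.8, 3.0]
opening: 0.0138
```

>>> arm_command(targets=[[[0,0,0,0.2,0.2,0,0],[0,0,0,0.2,0.2,0,0],[0,0,0,0.2,0.2,0,0]]])

```text
clock: 2.67
tool_pos: [0.4617, -0.3199, 0.0373]
orientation: [179.8, 0.1, 130.5]
force: [5.0, 8.0, 1.8]
opening: 0.0138
```

>>> arm_command(targets=[[[0,0,0.05,0.1,0.15,0,0],[0,0,0.15,0.1,0.15,0,0],[0,0,0.25,0.1,0.15,0,0],[0,0,0.35,0.1,0.15,0,0],[0,0,0.45,0.1,0.15,0,0],[0,0,0.55,0.1,0.15,0,0],[0,0,0.65,0.1,0.15,0,0],[0,0,0.65,0.1,0.15,0,0]]])

```text
clock: 3.33
tool_pos: [0.4624, -0.3186, 0.0373]
orientation: [180.0, 0.2, 168.1]
force: [4.3, 6.8, 1.1]
opening: 0.0139
```

```bash
python3 - <<'E'
from h import *
o=ctrl.get_obs();print(o['tool_pos'],o['orientation'],o['force'],o['moment'],o['opening'])
E
```

```text
[ 0.46240585 -0.31864287  0.03729255] [179.96396675   0.18617156 168.05941664] [4.32440087 6.79840895 1.13004036] [ 2.46708665 -1.65636684  0.04619115] 0.013926641936348723
```

>>> arm_command(targets=[[[0,0,0.08,0,0,0,0],[0,0,0.16,0,0,0,0],[0,0,0.22,0,0,0,0],[0,0,0.26,0,0,0,0],[0,0,0.26,0,0,0,0]]])

```text
clock: 3.75
tool_pos: [0.4624, -0.3181, 0.0373]
orientation: [180.0, 0.2, -177.3]
force: [3.9, 10.7, 2.9]
opening: 0.0139
```

```bash
cat > st.py <<'E'
from h import *
o=ctrl.get_obs();print(o['clock'],o['tool_pos'].round(4),o['orientation'].round(1),o['force'].round(2),o['moment'].round(3),round(o['opening'],4),o['joint_pos'].round(0))
E
python3 st.py
```

```text
3.75 [ 0.4624 -0.3181  0.0373] [ 180.     0.2 -177.3] [ 3.88 10.74  2.87] [ 3.79  -1.805  0.045] 0.0139 [-15.  21. -27.  -0. -42. -73.]
```

>>> arm_command(targets=[[[0,0,0.04,0,0,0,0],[0,0,0.08,0,0,0,0],[0,0,0.1,0,0,0,0],[0,0,0.1,0,0,0,0]]])

```text
clock: 4.08
tool_pos: [0.4624, -0.3181, 0.0373]
orientation: [180.0, 0.2, -171.7]
force: [4.7, 11.0, 3.4]
opening: 0.0142
```

```bash
python3 st.py
```

```text
4.0833 [ 0.4624 -0.3181  0.0373] [ 180.     0.2 -171.7] [ 4.68 11.03  3.4 ] [ 4.007 -1.841 -0.832] 0.0142 [-15.  21. -27.  -0. -42. -67.]
```

>>> arm_command(targets=[[[0,0,0,0,0,0,0.4],[0,0,0,0,0,0,0.4],[0,0,0,0,0,0,0.4],[0,0,0,0,0,3,0.6],[0,0,0,0,0,7,1],[0,0,0,0,0,11,1],[0,0,0,0,0,15,1],[0,0,0,0,0,19,1]]])

```text
clock: 4.75
tool_pos: [0.4596, -0.3193, 0.2285]
orientation: [-180.0, -0.0, -171.7]
force: [1.5, -0.5, -0.4]
opening: 0.0619
```

>>> arm_command(targets=[[[0,0,0,0,0,2,1],[0,0,0,0,0,2,1],[0,0,0,0,0,2,1]]])

```text
clock: 5.0
tool_pos: [0.4607, -0.3195, 0.248]
orientation: [-179.9, 0.1, -171.7]
force: [-0.5, 0.1, -1.3]
opening: 0.0821
```

```bash
python3 st.py; python3 - <<'E'
from h import *
w,W=snap('wrist','w2');t,T=snap('top','t2')
g=cv2.cvtColor(w,cv2.COLOR_BGR2HSV)
k=[q for q in blobs(mask(w,(5,130,90),(22,255,255)),200)]
for q in k: print(cv2.minEnclosingCircle(q))
c=proj(W,(.459,-.3203,.04))[0];print(c)
cv2.imwrite('pics/t2d.png',np.hstack([cv2.resize(w,(400,300)),cv2.resize(w[max(0,int(c[1])-50):int(c[1])+50,max(0,int(c[0])-65):int(c[0])+65],(390,300))]))
a=cv2.imread('pics/top0.png');
for n,p in(('A',(144.4,171)),('B',(151.6,237.4))): print(n,onz(T,p,.09))
# deck: blue contour hull points -> circle fit at z=.04
ys,xs=np.nonzero(mask(a,(105,110,50),(125,255,255)));s=np.hypot(xs-248,ys-192)<48
h=cv2.convexHull(np.c_[xs,ys][s].astype(np.int32))[:,0];P=onz(T,h,.04)[:,:2]
r=np.hypot(*(P-[.53,-.006]).T);P=P[r>.12]
s=np.linalg.lstsq(np.c_[2*P,np.ones(len(P))],(P**2).sum(1),rcond=None)[0];print('deck',s[:2],np.sqrt(s[2]+s[0]**2+s[1]**2))
E
```

```text
5.0 [ 0.4607 -0.3195  0.248 ] [-1.799e+02  1.000e-01 -1.717e+02] [-0.52  0.07 -1.27] [0.014 0.037 0.012] 0.0821 [-15.   9. -12.   0. -69. -67.]
((430.0833435058594, 233.0), 81.13890075683594)
((254.5, 163.15908813476562), 22.299766540527344)
((426.0, 304.5), 25.519699096679688)
[254.03175246 159.78394442]
A [[0.58075104 0.31711847 0.09      ]]
B [[0.37455851 0.28473084 0.09      ]]
deck [ 0.53047141 -0.00517239] 0.12777295658251944
```

View pics/t2d.png

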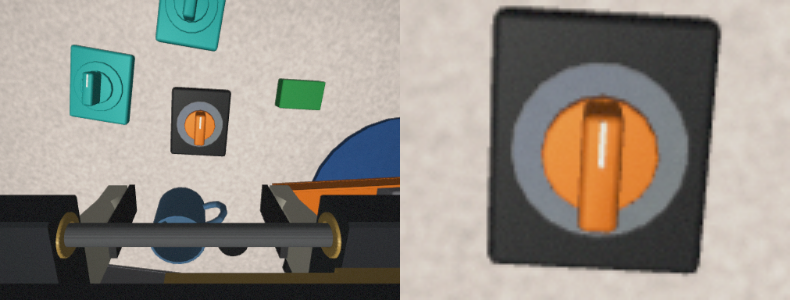

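The bar now lies along the remote's edge, where a stop would be, and the stop moment was 0.83 N m. The dial is off (six pictures used). Next I'll go over the tray for a close measurement and a level reference.

>>> arm_command(targets=[[[0,0,0.03,0.9,3.8,1,1],[0,0,0.06,1.8,7.6,2,1],[0,0,0.06,2.7,11.4,3,1],[0,0,0.06,3.6,15.2,4,1],[0,0,0.06,4.5,19,5,1],[0,0,0.06,5.5,22.9,5.2,1],[0,0,0.06,6.4,26.8,5.2,1],[0,0,0.06,7.3,30.6,5.2,1]]])

```text
clock: 5.77
tool_pos: [0.5331, -0.0113, 0.2973]
orientation: [-180.0, -0.1, -168.3]
force: [0.5, -1.0, 0.6]
opening: 0.0877
```

>>> arm_command(targets=[[[0,0,0,0,0,0,1],[0,0,0,0,0,0,1],[0,0,0,0,0,0,1]]])

```text
clock: 6.02
tool_pos: [0.5331, -0.0131, 0.2971]
orientation: [-180.0, -0.2, -168.2]
force: [0.2, -0.3, -0.5]
opening: 0.0878
```

```bash
python3 st.py; python3 - <<'E'
from h import *
w,W=snap('wrist','w3');print(W['K'][0,0],W['xyz'])
import pickle;pickle.dump(W,open('w3.pkl','wb'))
E
```

```text
6.0167 [ 0.5331 -0.0131  0.2971] [-180.    -0.2 -168.2] [ 0.21 -0.28 -0.49] [-0.02   0.023  0.028] 0.0878 [ 20.   5. -10.  -0. -75. -98.]
342.2331552876613 [ 0.45263485 -0.03026972  0.45680865]
```

View pics/w3.png

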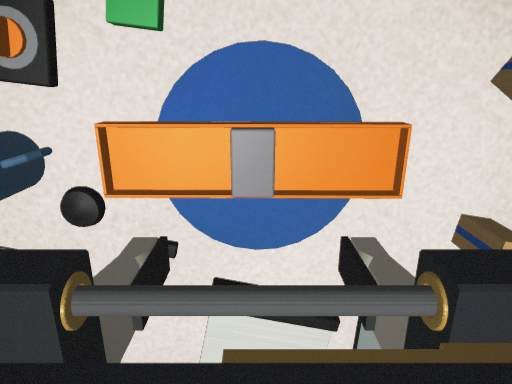

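The wrist view shows the level tray from (96,123) to (410,198), the hump at (253,162) and the deck circle near (260,145). Seven pictures used. Measuring.

```bash
cat >> h.py <<'E'
def quad(q):
    h=cv2.convexHull(q); e=0.01*cv2.arcLength(h,True)
    for f in np.linspace(.005,.05,40):
        a=cv2.approxPolyDP(h,f*cv2.arcLength(h,True),True)
        if len(a)==4: return a[:,0].astype(float)
E
python3 - <<'E'
from h import *
import pickle
W=pickle.load(open('w3.pkl','rb'));w=cv2.imread('pics/w3.png')
q=blobs(mask(w,(3,130,60),(22,255,255)),1500)
A=quad(max([k for k in q],key=lambda k:cv2.boundingRect(k)[2]))
print(A);P=onz(W,A,.066);print(P.round(4),P.mean(0).round(4),[np.linalg.norm(P[i]-P[i-1]).round(4) for i in range(4)])
g=mask(w,(0,0,90),(179,60,175))[125:200,215:290]
k=blobs(g,200)[0];b=quad(k)+[215,125];H=onz(W,b,.078);print('hump',b,H.round(4),H.mean(0))
ys,xs=np.nonzero(mask(w,(100,120,50),(125,255,255)));s=(np.hypot(xs-260,ys-145)<115)
pts=cv2.convexHull(np.c_[xs,ys][s].astype(np.int32))[:,0];D=onz(W,pts,.04)[:,:2]
for _ in range(3):
    c=np.linalg.lstsq(np.c_[2*D,np.ones(len(D))],(D**2).sum(1),rcond=None)[0];rr=np.sqrt(c[2]+c[0]**2+c[1]**2)
    D=D[abs(np.hypot(*(D-c[:2]).T)-rr)<.003]
print('deck',c[:2],rr,len(D))
E
```

```text
[[411. 125.]
 [401. 197.]
 [104. 196.]
 [ 95. 124.]]
[[ 0.4599  0.1518  0.066 ]
 [ 0.5436  0.1692  0.066 ]
 [ 0.6155 -0.1807  0.066 ]
 [ 0.5316 -0.197   0.066 ]] [ 0.5377 -0.0142  0.066 ] [np.float64(0.3561), np.float64(0.0855), np.float64(0.3572), np.float64(0.0854)]
hump [[273. 129.]
 [273. 195.]
 [233. 196.]
 [231. 130.]] [[ 4.947e-01 -3.000e-04  7.800e-02]
 [ 5.690e-01  1.650e-02  7.800e-02]
 [ 5.797e-01 -2.890e-02  7.800e-02]
 [ 5.052e-01 -4.520e-02  7.800e-02]] [ 0.53714648 -0.01448604  0.078     ]
deck [ 0.53261344 -0.0070496 ] 0.1286652465739814 47
```

>>> arm_command(targets=[[[0,0,0,0.6,4.1,0,1],[0,0,0,1.2,8.2,0,1],[0,0,0,1.8,12.3,0,1],[0,0,0,2.4,16.4,0,1],[0,0,0,3,20.5,0,1],[0,0,-0.07,3.6,24.6,-1,1],[0,0,-0.14,4.2,28.7,-2,1],[0,0,-0.2,4.7,32.7,-3,1]]])

```text
clock: 6.73
tool_pos: [0.5811, 0.3123, 0.2685]
orientation: [-180.0, 0.0, 179.9]
force: [1.3, -1.6, -0.5]
opening: 0.0879
```

>>> arm_command(targets=[[[0,0,0,0,0,0,1],[0,0,0,0,0,0,1],[0,0,0,0,0,0,1],[0,0,0,0,0,0,1]]])

```text
clock: 7.07
tool_pos: [0.5809, 0.3105, 0.2694]
orientation: [-180.0, 0.0, -179.8]
force: [-0.4, -0.3, 1.2]
opening: 0.0876
```

```bash
python3 st.py; python3 - <<'E'
from h import *
w,W=snap('wrist','w4')
hsv=cv2.cvtColor(w,cv2.COLOR_BGR2HSV)
print(proj(W,[(.581,.317,.09),(.375,.285,.09)]))
c=proj(W,(.581,.317,.09))[0].astype(int)
for dy in range(-50,51,10): print([tuple(int(v) for v in hsv[c[1]+dy,c[0]+dx]) for dx in range(-50,51,20)])
E
```

```text
7.0667 [0.5809 0.3105 0.2694] [-180.     0.  -179.8] [-0.43 -0.3   1.18] [-0.07  -0.053 -0.062] 0.0876 [  45.   18.    2.    0.  -74. -135.]
[[260.65583289 168.0445697 ]
 [224.57462913 -73.24936852]]
[(16, 25, 194), (13, 24, 193), (14, 23, 185), (13, 25, 190), (15, 22, 184), (17, 20, 181)]
[(14, 24, 201), (14, 27, 195), (13, 25, 193), (13, 23, 178), (14, 24, 180), (15, 25, 186)]
[(13, 22, 186), (13, 25, 186), (15, 46, 123), (17, 79, 81), (17, 22, 182), (14, 24, 184)]
[(14, 25, 196), (16, 25, 192), (15, 113, 70), (19, 122, 69), (14, 23, 186), (12, 21, 181)]
[(12, 24, 192), (12, 21, 186), (18, 124, 156), (18, 122, 159), (13, 25, 191), (11, 22, 189)]
[(13, 26, 188), (13, 22, 185), (17, 61, 133), (114, 109, 145), (15, 22, 185), (15, 20, 182)]
[(17, 24, 191), (13, 25, 186), (150, 12, 123), (15, 86, 146), (16, 24, 182), (15, 23, 181)]
[(16, 26, 186), (14, 26, 188), (17, 123, 160), (19, 123, 154), (13, 24, 198), (12, 23, 186)]
[(12, 24, 192), (15, 25, 183), (16, 26, 186), (12, 24, 180), (13, 24, 193), (14, 25, 196)]
[(17, 26, 188), (14, 26, 189), (13, 26, 186), (11, 22, 189), (17, 25, 193), (14, 23, 185)]
[(16, 23, 185), (12, 23, 185), (12, 24, 192), (14, 25, 176), (13, 23, 180), (11, 20, 176)]
```

View pics/w4.png

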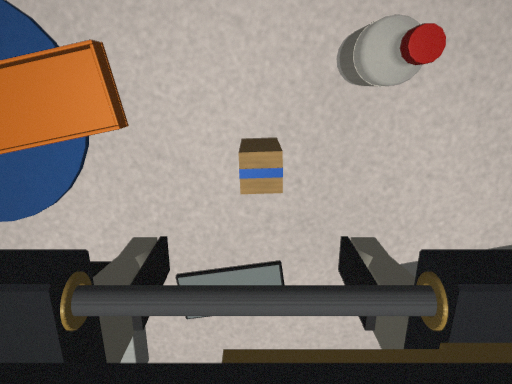

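The wrist view shows carton A's top face at columns 240–283, rows 152–193, centred near (261,172) and aligned with the image (eight pictures used).

```bash
cat >> h.py <<'E'
def carton(w,W,c,r=60):
    c=np.round(c).astype(int);x0,y0=c-r
    s=w[max(y0,0):c[1]+r,max(x0,0):c[0]+r];hs=cv2.cvtColor(s,cv2.COLOR_BGR2HSV)
    mk=((hs[...,2]>105)&((hs[...,1]>75))).astype(np.uint8)*255
    mk=cv2.morphologyEx(mk,cv2.MORPH_CLOSE,np.ones((7,7)))
    k=min(blobs(mk,300),key=lambda k:np.hypot(*(np.array(cv2.minAreaRect(k)[0])-(c-[max(x0,0),max(y0,0)]))))
    b=cv2.boxPoints(cv2.minAreaRect(k))+[max(x0,0),max(y0,0)];P=onz(W,b,.09)
    d=P[1]-P[0];return P.mean(0),[np.linalg.norm(P[i]-P[i-1]).round(4) for i in range(4)],np.degrees(np.arctan2(d[1],d[0]))%90,b
E
python3 - <<'E'
from h import *
W=cmod('wrist');w=cv2.imread('pics/w4.png');print(carton(w,W,(261,172)))
E
```

```text
(array([0.58573545, 0.31699862, 0.09      ]), [np.float64(0.0442), np.float64(0.0431), np.float64(0.0442), np.float64(0.0448)], np.float64(0.1866828531520639), array([[239., 151.],
       [282., 151.],
       [282., 193.],
       [239., 193.]]))
```

>>> arm_command(targets=[[[0,0,0,0.45,0.65,-4,1],[0,0,0,0.45,0.65,-8,1],[0,0,0,0.45,0.65,-12,1],[0,0,0,0.45,0.65,-15,1],[0,0,0,0.45,0.65,-18,1],[0,0,0,0.45,0.65,-20,1],[0,0,0,0.45,0.65,-21.8,1],[0,0,0,0.45,0.65,-21.8,1]]])

```text
clock: 7.78
tool_pos: [0.5834, 0.3159, 0.0478]
orientation: [-179.8, -0.2, -179.8]
force: [-0.3, 0.2, -0.6]
opening: 0.0876
```

>>> arm_command(targets=[[[0,0,0,0,0,0,0.3],[0,0,0,0,0,0,0.3],[0,0,0,0,0,0,0.3],[0,0,0,0,0,0,0.3],[0,0,0,0,0,0,0.3],[0,0,0,0,0,0,0.3]]])

```text
clock: 8.28
tool_pos: [0.5852, 0.3189, 0.0519]
orientation: [179.9, 0.1, -179.7]
force: [-0.9, 0.2, 0.3]
opening: 0.0535
```

>>> arm_command(targets=[[[0,0,0,0,0,2,0.3],[0,0,0,0,0,4,0.3],[0,0,0,0,0,6,0.3],[0,0,0,0,0,8,0.3],[0,0,0,0,0,8,0.3],[0,0,0,0,0,8,0.3],[0,0,0,0,0,8,0.3],[0,0,0,0,0,8,0.3]]])

```text
clock: 8.95
tool_pos: [0.584, 0.3181, 0.1292]
orientation: [-179.9, -0.1, -179.7]
force: [0.4, 0.0, -3.2]
opening: 0.044
```

```bash
cat > weigh.py <<'E'
from h import *
F=[]
for i in range(14):
    o=ctrl.get_obs();F.append(np.r_[o['force'],o['moment']]);ctrl.snapshot('top')
F=np.array(F);print(F.mean(0).round(3),F.std(0).round(3));print(F[:,2].round(2))
E
python3 weigh.py; python3 st.py
```

```text
[ 0.166  0.089 -3.146 -0.014 -0.022  0.008] [0.517 0.356 0.205 0.028 0.028 0.03 ]
[-3.18 -3.   -3.13 -3.03 -3.12 -3.15 -3.06 -2.65 -2.99 -3.46 -3.37 -3.36
 -3.14 -3.42]
9.65 [0.5849 0.3187 0.1311] [ 180.     0.  -179.7] [ 0.21 -0.15 -3.35] [-0.038  0.013 -0.006] 0.0438 [  45.   24.   -8.   -0.  -59. -135.]
```

The carton weighs about 3.15 N (0.32 kg), so carton A is the heavy one. The jaws finished closing while lifting, so the grip may be high on the carton. I'll set it down again gently to regrip.

>>> arm_command(targets=[[[0,0,0,0,0,-2,0.3],[0,0,0,0,0,-4,0.3],[0,0,0,0,0,-4.5,0.3],[0,0,0,0,0,-4.5,0.3]]])

```text
clock: 9.98
tool_pos: [0.5839, 0.3177, 0.0842]
orientation: [-179.9, -0.2, -179.7]
force: [-0.5, -1.0, -3.7]
opening: 0.0437
```

```bash
python3 - <<'E'
from h import *
s,S=snap('side','s5');o=ctrl.get_obs();print(o['tool_pos'],o['force'])
x,y,z=o['tool_pos']
print(proj(S,[(x,y,z),(x,y,0),(x,y,.09)]))
for zb in (0,.01,.02,.03):
    print(zb,proj(S,[(x+a,y+b,zb) for a,b in((-.022,-.022),(-.022,.022),(.022,.022))]).round(1).tolist())
cv2.imwrite('pics/s5c.png',cv2.resize(s[200:290,130:230],None,fx=6,fy=6,interpolation=2))
E
```

```text
[0.58478191 0.31836595 0.08569058] [ 0.42504487  0.1987433  -2.31259903]
[[168.76033898 242.1413735 ]
 [173.1667968  256.65275053]
 [168.52604677 241.36980078]]
0 [[182.9, 256.2], [172.4, 265.2], [163.4, 257.1]]
0.01 [[182.5, 254.6], [171.9, 263.6], [162.9, 255.5]]
0.02 [[182.0, 253.0], [171.3, 262.0], [162.3, 253.9]]
0.03 [[181.6, 251.3], [170.8, 260.4], [161.7, 252.2]]
```

View pics/s5c.png

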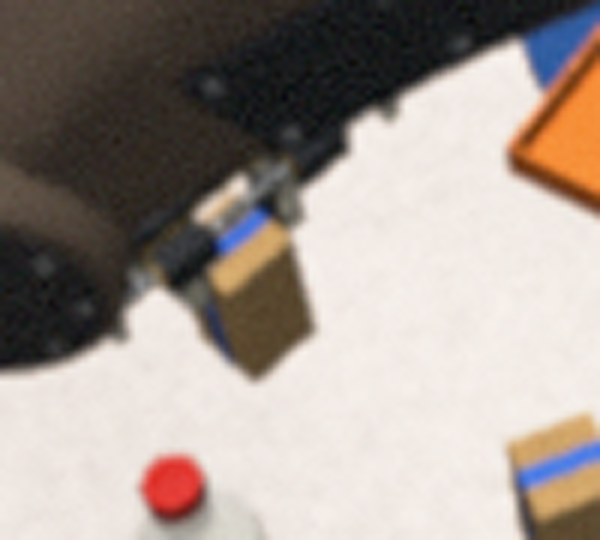

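Nine pictures used: the lower corner at about (172.5,263) puts the carton's bottom 11 mm above the counter, so I was right about the high grip. I'll set it down and regrip lower.

>>> arm_command(targets=[[[0,0,0,0,0,-0.5,0.3],[0,0,0,0,0,-0.9,0.3],[0,0,0,0,0,-1.0,0.3],[0,0,0,0,0,-1.0,0.3]]])

```text
clock: 10.37
tool_pos: [0.5851, 0.3189, 0.0764]
orientation: [180.0, 0.0, -179.7]
force: [0.7, 0.2, -2.6]
opening: 0.0439
```

>>> arm_command(targets=[[[0,0,0,0,0,-0.1,0.3],[0,0,0,0,0,-0.2,0.3],[0,0,0,0,0,-0.2,0.3]]])

```text
clock: 10.62
tool_pos: [0.5855, 0.3189, 0.0761]
orientation: [180.0, 0.1, -179.7]
force: [-2.7, -1.2, 7.9]
opening: 0.0438
```

```bash
python3 st.py
```

```text
10.6167 [0.5855 0.3189 0.0761] [ 1.800e+02  1.000e-01 -1.797e+02] [-2.68 -1.16  7.88] [-0.714  1.305 -0.077] 0.0438 [  45.   27.  -11.    0.  -52. -135.]
```

>>> arm_command(targets=[[[0,0,0,0,0,0,0.8],[0,0,0,0,0,0,0.8],[0,0,0,0,0,0,0.8],[0,0,0,0,-0.1,-1.2,0.8],[0,0,0,0,-0.1,-2.4,0.8],[0,0,0,0,-0.1,-2.4,0.3],[0,0,0,0,-0.1,-2.4,0.3],[0,0,0,0,-0.1,-2.4,0.3]]])

```text
clock: 11.28
tool_pos: [0.5849, 0.3175, 0.0495]
orientation: [-180.0, -0.0, -179.7]
force: [0.0, 0.5, -0.6]
opening: 0.0554
```

>>> arm_command(targets=[[[0,0,0,0,0,0,0.3],[0,0,0,0,0,0,0.3],[0,0,0,0,0,0,0.3],[0,0,0,0,0,0,0.3],[0,0,0,0,0,0,0.3],[0,0,0,0,0,0,0.3]]])

```text
clock: 11.78
tool_pos: [0.5852, 0.318, 0.0503]
orientation: [180.0, 0.0, -179.7]
force: [-0.3, 1.3, -0.2]
opening: 0.0436
```

>>> arm_command(targets=[[[0,0,0,0,0,3,0.3],[0,0,0,0,0,6,0.3],[0,0,0,0,0,9,0.3],[0,0,0,0,0,11,0.3],[0,0,0.05,-0.6,-3,12,0.3],[0,0,0.1,-1.5,-7,12,0.3],[0,0,0.15,-2.3,-11,12,0.3],[0,0,0.2,-3.2,-15,12,0.3]]])

```text
clock: 12.45
tool_pos: [0.5515, 0.1659, 0.1694]
orientation: [-180.0, -0.1, -168.1]
force: [1.1, 0.0, -3.2]
opening: 0.044
```

>>> arm_command(targets=[[[0,0,0,-0.8,-3.7,0,0.3],[0,0,0,-1.6,-7.4,0,0.3],[0,0,0,-2.4,-10.8,0,0.3],[0,0,0,-2.75,-12.7,0,0.3],[0,0,0,-2.75,-12.7,0,0.3],[0,0,0,-2.75,-12.7,0,0.3],[0,0,0,-2.75,-12.7,0,0.3]]])

```text
clock: 13.03
tool_pos: [0.5252, 0.0406, 0.1698]
orientation: [180.0, -0.0, -168.3]
force: [0.6, 0.8, -3.3]
opening: 0.0438
```

```bash
python3 st.py; python3 weigh.py
```

```text
13.0333 [0.5252 0.0406 0.1698] [ 180.    -0.  -168.3] [ 0.55  0.76 -3.26] [ 0.027 -0.061 -0.01 ] 0.0438 [  26.    9.  -23.   -0.  -58. -104.]
[-8.800e-02  1.240e-01 -3.237e+00  3.000e-03 -2.500e-02 -8.000e-03] [0.505 0.576 0.45  0.038 0.027 0.021]
[-3.26 -3.17 -2.83 -2.74 -3.25 -3.09 -4.24 -2.87 -4.15 -2.97 -3.19 -3.
 -2.91 -3.67]
```

>>> arm_command(targets=[[[0,0,0,0,0,-3,0.3],[0,0,0,0,0,-5.5,0.3],[0,0,0,0,0,-6.8,0.3],[0,0,0,0,0,-7.4,0.3],[0,0,0,0,0,-7.8,0.3],[0,0,0,0,0,-8,0.3],[0,0,0,0,0,-8,0.3],[0,0,0,0,0,-8,0.3]]])

```text
clock: 14.4
tool_pos: [0.5254, 0.041, 0.0913]
orientation: [180.0, 0.0, -168.2]
force: [-6.2, 1.7, 5.2]
opening: 0.044
```

```bash
python3 weigh.py; python3 st.py
```

```text
[-6.041  2.067  5.199  0.741  2.308 -0.045] [0.551 0.45  0.397 0.048 0.041 0.03 ]
[5.18 5.12 4.97 5.45 5.01 5.23 5.29 6.17 5.16 5.45 5.63 4.87 4.41 4.84]
15.1 [0.5254 0.0409 0.0915] [ 180.     0.  -168.3] [-5.3   1.98  5.49] [ 0.765  2.332 -0.094] 0.0439 [  26.   14.  -28.   -0.  -48. -104.]
```

>>> arm_command(targets=[[[0,0,0,0,0,0.15,0.3],[0,0,0,0,0,0.3,0.3],[0,0,0,0,0,0.3,0.3],[0,0,0,0,0,0.3,0.3]]])

```text
clock: 15.43
tool_pos: [0.5263, 0.041, 0.0937]
orientation: [180.0, 0.1, -168.2]
force: [0.3, 0.8, -0.7]
opening: 0.0436
```

```bash
python3 st.py
```

```text
15.4333 [0.5263 0.041  0.0937] [ 1.800e+02  1.000e-01 -1.682e+02] [ 0.35  0.77 -0.69] [ 0.532  0.009 -0.027] 0.0436 [  26.   14.  -28.    0.  -48. -104.]
```

Nearly force-free now, so I'll release and rise.

>>> arm_command(targets=[[[0,0,0,0,0,0,0.6],[0,0,0,0,0,0,0.8],[0,0,0,0,0,0,0.9],[0,0,0,0,0,0,0.9],[0,0,0,0,0,0,0.9],[0,0,0,0,0,0,0.9],[0,0,0,0,0,1,0.9],[0,0,0,0,0,3,1]]])

```text
clock: 16.1
tool_pos: [0.5239, 0.0401, 0.1217]
orientation: [-180.0, -0.3, -168.3]
force: [0.6, 0.4, 0.2]
opening: 0.0818
```

>>> arm_command(targets=[[[0,0,0,0,0,4,1],[0,0,0,0,0,8,1],[0,0,0,0,0,12,1],[0,0,0,0.4,-2,16,1],[0,0,0,0.8,-5.4,17.3,1],[0,0,0,0.8,-5.4,17.3,1],[0,0,0,0.8,-5.4,17.3,1],[0,0,0,0.8,-5.4,17.3,1]]])

```text
clock: 16.77
tool_pos: [0.533, -0.0136, 0.2961]
orientation: [180.0, -0.0, -168.3]
force: [1.0, 0.1, -0.7]
opening: 0.0878
```

```bash
python3 st.py; python3 - <<'E'
from h import *
w,W=snap('wrist','w6')
q=blobs(mask(w,(3,130,60),(22,255,255)),1500)
k=max(q,key=lambda k:cv2.boundingRect(k)[2]);print(quad(k),quad(cv2.convexHull(k)))
P=onz(W,quad(k),.066);print(P.round(4),P.mean(0).round(4))
t,T=snap('top','t6');s,S=snap('side','s6')
cv2.imwrite('pics/v6.png',np.hstack([cv2.resize(w,None,fx=.8,fy=.8),cv2.resize(s[130:250,180:330],(384,307))]))
E
```

```text
16.7667 [ 0.533  -0.0136  0.2961] [ 180.    -0.  -168.3] [ 0.97  0.06 -0.71] [0.058 0.004 0.05 ] 0.0878 [ 20.   5. -11.  -0. -74. -98.]
[[408. 123.]
 [399. 193.]
 [103. 202.]
 [ 91. 127.]] [[408. 123.]
 [399. 193.]
 [103. 202.]
 [ 91. 127.]]
[[ 0.4593  0.1473  0.066 ]
 [ 0.5399  0.1646  0.066 ]
 [ 0.6231 -0.1813  0.066 ]
 [ 0.5357 -0.2008  0.066 ]] [ 0.5395 -0.0175  0.066 ]
```

View pics/v6.png

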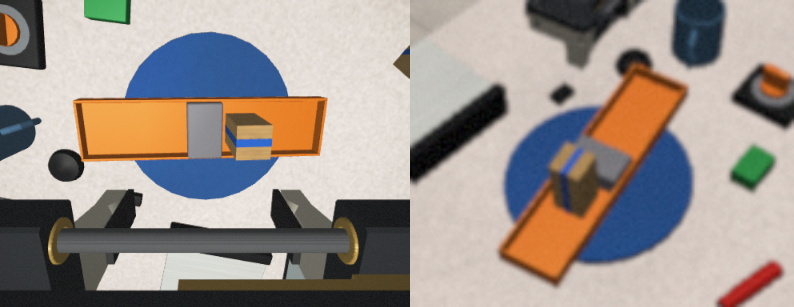

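Ten pictures used: carton A stands upright in the +y half beside the hump, and the tray is tilted +y down as expected. Now carton B.

>>> arm_command(targets=[[[0,0,0.11,-1.9,3.6,0,1],[0,0,0.22,-3.8,7.2,0,1],[0,0,0.33,-5.7,10.8,0,1],[0,0,0.44,-7.6,14.4,0,1],[0,0,0.55,-9.5,18,0,1],[0,0,0.66,-11.4,21.6,-1,1],[0,0,0.77,-13.2,25.2,-2,1],[0,0,0.88,-14.4,28,-2.6,1]]])

```text
clock: 17.58
tool_pos: [0.3869, 0.2688, 0.2689]
orientation: [180.0, -0.1, -117.4]
force: [1.3, -0.3, -0.2]
opening: 0.0878
```

>>> arm_command(targets=[[[0,0,0.1,-1,1.5,0,1],[0,0,0.14,-1,1.9,0,1],[0,0,0.14,-1,1.9,0,1],[0,0,0.14,-1,1.9,0,1],[0,0,0.14,-1,1.9,0,1]]])

```text
clock: 18.0
tool_pos: [0.3793, 0.2854, 0.2697]
orientation: [180.0, -0.0, -109.9]
force: [-0.1, -0.7, -0.1]
opening: 0.0874
```

```bash
python3 st.py; python3 - <<'E'
from h import *
w,W=snap('wrist','w7');c=proj(W,(.379,.285,.09))[0];print(c)
print(carton(w,W,c))
E
```

```text
18.0 [0.3793 0.2854 0.2697] [ 180.    -0.  -109.9] [-0.1  -0.74 -0.12] [ 0.013  0.029 -0.042] 0.0874 [ 61.  -0. -20.  -0. -71. -81.]
[254.66884589 168.67784495]
(array([0.37689958, 0.28991174, 0.09      ]), [np.float64(0.0455), np.float64(0.0447), np.float64(0.0438), np.float64(0.0448)], np.float64(65.9439275240553), array([[235.17931366, 191.95172882],
       [237.67930984, 149.45173264],
       [281.29310608, 152.01725006],
       [278.79310608, 194.51724243]]))
```

>>> arm_command(targets=[[[0,0,-0.07,-0.25,0.45,-4,1],[0,0,-0.07,-0.25,0.45,-8,1],[0,0,-0.07,-0.25,0.45,-12,1],[0,0,-0.07,-0.25,0.45,-15,1],[0,0,-0.07,-0.25,0.45,-18,1],[0,0,-0.07,-0.25,0.45,-20,1],[0,0,-0.07,-0.25,0.45,-21.8,1],[0,0,-0.07,-0.25,0.45,-21.8,0.8]]])

```text
clock: 18.72
tool_pos: [0.376, 0.2875, 0.0489]
orientation: [179.9, -0.3, -114.0]
force: [-0.9, -0.3, 0.3]
opening: 0.0849
```

>>> arm_command(targets=[[[0,0,0,0,0,0,0.3],[0,0,0,0,0,0,0.3],[0,0,0,0,0,0,0.3],[0,0,0,0,0,0,0.3],[0,0,0,0,0,0,0.3],[0,0,0,0,0,0,0.3],[0,0,0,0,0,0,0.3],[0,0,0,0,0,0,0.3]]])

```text
clock: 19.38
tool_pos: [0.377, 0.2905, 0.0525]
orientation: [-180.0, 0.0, -113.8]
force: [-1.4, -0.3, 6.4]
opening: 0.0442
```

>>> arm_command(targets=[[[0,0,0,0,0,0,0.3],[0,0,0,0,0,0,0.3]]])

```text
clock: 19.55
tool_pos: [0.3771, 0.2905, 0.0525]
orientation: [-180.0, 0.0, -113.8]
force: [-2.8, -0.1, 6.7]
opening: 0.0438
```

>>> arm_command(targets=[[[0,0,0,0,0,3,0.3],[0,0,0,0,0,6,0.3],[0,0,0,0,0,10,0.3],[0,0,0,0,0,13,0.3],[0,0,0,0,0,16,0.3],[0,0,0,0,0,16,0.3],[0,0,0,0,0,16,0.3],[0,0,0,0,0,16,0.3]]])

```text
clock: 20.22
tool_pos: [0.3763, 0.2897, 0.2112]
orientation: [180.0, -0.0, -113.8]
force: [0.3, 0.2, -1.8]
opening: 0.0437
```

```bash
python3 weigh.py; python3 weigh.py; python3 st.py
```

```text
[-0.154 -0.037 -1.519  0.031  0.048 -0.003] [0.269 0.476 0.272 0.034 0.035 0.042]
[-1.8  -1.52 -1.52 -1.45 -1.47 -1.38 -2.1  -1.63 -0.86 -1.37 -1.82 -1.33
 -1.54 -1.49]
[ 0.034  0.13  -1.817  0.044  0.047  0.007] [0.358 0.438 0.523 0.048 0.027 0.029]
[-0.85 -1.99 -1.64 -0.9  -2.25 -2.69 -1.94 -1.67 -2.03 -2.33 -1.94 -2.05
 -2.09 -1.08]
21.6167 [0.3769 0.2902 0.212 ] [ 180.     0.  -113.8] [-1.03  0.3  -1.21] [ 0.055  0.103 -0.016] 0.0435 [ 61.   2. -25.  -0. -63. -85.]
```

Carton B weighs about 1.65 N (0.165 kg), so it is the light one. I calculate a balance point 89 mm from the pivot on the -y side, at about (0.5505, -0.094).

>>> arm_command(targets=[[[0,0,0.1,1.7,-3.7,1,0.3],[0,0,0.2,3.4,-7.4,2,0.3],[0,0,0.3,5.1,-11.1,2,0.3],[0,0,0.4,6.8,-14.8,2,0.3],[0,0,0.5,8.5,-18.5,2,0.3],[0,0,0.6,10.2,-22.2,2,0.3],[0,0,0.62,11.9,-25.9,2,0.3],[0,0,0.62,13.6,-29.6,2,0.3]]])

```text
clock: 22.28
tool_pos: [0.5107, -0.0018, 0.2323]
orientation: [-180.0, 0.0, -78.1]
force: [0.5, 0.7, -1.2]
opening: 0.0438
```

>>> arm_command(targets=[[[0,0,0,1.7,-3.7,0,0.3],[0,0,0,3.0,-7,-1,0.3],[0,0,0,3.75,-8.85,-2,0.3],[0,0,0,3.75,-8.85,-4,0.3],[0,0,0,3.75,-8.85,-6,0.3],[0,0,0,3.75,-8.85,-7,0.3],[0,0,0,3.75,-8.85,-7,0.3],[0,0,0,3.75,-8.85,-7,0.3]]])

```text
clock: 22.95
tool_pos: [0.5477, -0.0884, 0.1621]
orientation: [180.0, -0.0, -78.3]
force: [0.8, 0.7, -0.9]
opening: 0.0441
```

```bash
python3 st.py
```

```text
22.95 [ 0.5477 -0.0884  0.1621] [180.   -0.  -78.3] [ 0.78  0.73 -0.9 ] [ 0.018 -0.009  0.003] 0.0441 [ 11.  12. -20.   0. -58.   1.]
```

>>> arm_command(targets=[[[0,0,0,0.25,-0.55,-1.5,0.3],[0,0,0,0.25,-0.55,-3,0.3],[0,0,0,0.25,-0.55,-4,0.3],[0,0,0,0.25,-0.55,-5,0.3],[0,0,0,0.25,-0.55,-5.7,0.3],[0,0,0,0.25,-0.55,-6.3,0.3],[0,0,0,0.25,-0.55,-6.6,0.3],[0,0,0,0.25,-0.55,-6.6,0.3]]])

```text
clock: 23.62
tool_pos: [0.5505, -0.094, 0.096]
orientation: [-180.0, -0.0, -78.3]
force: [-0.8, 0.3, 0.8]
opening: 0.044
```

```bash
python3 st.py; python3 weigh.py
```

```text
23.6167 [ 0.5505 -0.094   0.096 ] [-180.    -0.   -78.3] [-0.76  0.33  0.77] [-0.135  0.245  0.024] 0.044 [ 10.  17. -24.   0. -49.   1.]
[-0.087 -0.267  0.493 -0.014  0.117  0.015] [0.409 0.433 0.405 0.052 0.112 0.02 ]
[ 0.77  1.27 -0.02  0.88  0.75 -0.19 -0.08  0.45  0.78  0.37  0.11  0.66
  0.41  0.73]
```

>>> arm_command(targets=[[[0,0,0,0,0,0,0.6],[0,0,0,0,0,0,0.8],[0,0,0,0,0,0,0.9],[0,0,0,0,0,0,0.9],[0,0,0,0,0,0,0.9],[0,0,0,0,0,2,1],[0,0,0,0,0,6,1],[0,0,0,0,0,10,1]]])

```text
clock: 24.98
tool_pos: [0.5489, -0.0941, 0.1959]
orientation: [179.8, 0.0, -78.3]
force: [1.3, 0.6, 1.0]
opening: 0.0864
```

>>> arm_command(targets=[[[0,0,-0.12,0,1,3,1],[0,0,-0.24,0,2,6,1],[0,0,-0.36,-0.5,3,9,1],[0,0,-0.48,-0.8,4,10,1],[0,0,-0.6,-1.1,5,10,1],[0,0,-0.72,-1.4,6,10,1],[0,0,-0.84,-1.75,7,10,1],[0,0,-0.96,-1.75,8,10,1]]])

```text
clock: 25.65
tool_pos: [0.5321, -0.0135, 0.2962]
orientation: [180.0, 0.0, -133.7]
force: [-0.6, -0.7, 0.3]
opening: 0.0876
```

>>> arm_command(targets=[[[0,0,-0.12,0,0.05,0,1],[0,0,-0.24,0,0.05,0,1],[0,0,-0.36,0,0.05,0,1],[0,0,-0.48,0,0.05,0,1],[0,0,-0.57,0,0.05,0,1],[0,0,-0.61,0,0.05,0,1],[0,0,-0.61,0,0.05,0,1],[0,0,-0.61,0,0.05,0,1]]])

```text
clock: 26.32
tool_pos: [0.5326, -0.0135, 0.296]
orientation: [180.0, -0.0, -168.2]
force: [-0.9, 0.6, -0.2]
opening: 0.0876
```

```bash
python3 st.py; python3 - <<'E'
from h import *
w,W=snap('wrist','w8');s,S=snap('side','s8');t,T=snap('top','t8')
q=blobs(mask(w,(3,130,60),(22,255,255)),1500)
k=max(q,key=lambda k:cv2.boundingRect(k)[2]);print(quad(k))
P=onz(W,quad(k),.066);print(P.round(4),P.mean(0).round(4))
cv2.imwrite('pics/v8.png',np.hstack([cv2.resize(w,None,fx=.8,fy=.8),cv2.resize(s[130:250,180:330],(384,307))]))
E
```

```text
26.3167 [ 0.5326 -0.0135  0.296 ] [ 180.    -0.  -168.2] [-0.85  0.58 -0.15] [ 0.017 -0.006 -0.025] 0.0876 [ 20.   5. -11.  -0. -74. -98.]
[[411. 125.]
 [401. 197.]
 [104. 197.]
 [ 94. 126.]]
[[ 0.4599  0.1511  0.066 ]
 [ 0.5434  0.1685  0.066 ]
 [ 0.6166 -0.1803  0.066 ]
 [ 0.5341 -0.1975  0.066 ]] [ 0.5385 -0.0145  0.066 ]
```

View pics/v8.png

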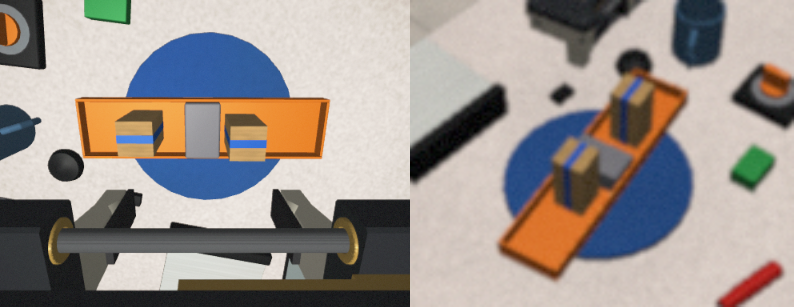

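Eleven pictures used: both cartons stand upright, one in each half, and the tray looks about level. I'll get the tilt from sub-pixel rim lines and compare it with the reference.

```bash
cat > tilt.py <<'E'
from h import *
import pickle,sys
def corners(w):
    k=max(blobs(mask(w,(3,150,60),(17,255,255)),1500),key=lambda k:cv2.boundingRect(k)[2]);Q=quad(k)
    g=cv2.GaussianBlur(w[...,0].astype(np.float32)-w[...,2],(3,3),0)  # B-R: strongly negative on orange
    L=[]
    for i in range(4):
        a,b=Q[i],Q[(i+1)%4];d=(b-a)/np.linalg.norm(b-a);n=np.array([d[1],-d[0]])
        if n@(Q.mean(0)-a)>0:n=-n
        pts=[]
        for u in np.linspace(.06,.94,80):
            p=a+u*(b-a);t=np.arange(-5,5.01,.25);xy=(p+t[:,None]*n).astype(np.float32)
            v=cv2.remap(g,xy[:,:1],xy[:,1:],1)[:,0];dv=np.diff(v)
            j=dv.argmax()
            if dv[j]>4: pts.append(p+n*(t[j]+.125))
        pts=np.array(pts,np.float32)
        for _ in range(4):
            l=cv2.fitLine(pts,cv2.DIST_HUBER,0,.01,.01).ravel()
            r=abs((pts-l[2:])@np.array([l[1],-l[0]]));pts=pts[r<max(.7,2*np.median(r))]
        L.append(np.cross([l[2],l[3],1],[l[2]+l[0],l[3]+l[1],1]))
    C=[]
    for i in range(4):
        x=np.cross(L[i-1],L[i]);C.append(x[:2]/x[2])
    return np.array(C)
def pose(w,W):
    C=corners(w);P=onz(W,C,.066)[:,:2];u=np.array([-.201,.98]);v=np.array([.98,.201]);c=P.mean(0)
    obj=np.array([[44*np.sign((p-c)@v),179*np.sign((p-c)@u),0] for p in P])*1e-3
    ok,r,t=cv2.solvePnP(obj,C,W['K'],None,flags=cv2.SOLVEPNP_ITERATIVE)
    Rw=W['rotation']@np.diag([1,-1,-1])
    Ro=Rw@cv2.Rodrigues(r)[0];p=Rw@t.ravel()+W['xyz'];e=np.abs(cv2.projectPoints(obj,r,t,W['K'],None)[0][:,0]-C).max()
    return C.round(2).tolist(),p.round(4),'tilt',np.arcsin(Ro[2,1]).round(4),'roll',Ro[2,0].round(3),'yaw',np.degrees(np.arctan2(-Ro[0,1],Ro[1,1])).round(2),'err',e.round(2)
E
python3 - <<'E'
from tilt import *
W=pickle.load(open('w3.pkl','rb'));W8=cmod('wrist');pickle.dump(W8,open('w8.pkl','wb'))
print(pose(cv2.imread('pics/w3.png'),W))
for n in('w6','w8'):print(n,pose(cv2.imread(f'pics/{n}.png'),W8))
from tilt import *
E
```

```text
([[412.08, 121.95], [401.47, 197.25], [104.14, 197.23], [93.29, 121.9]], array([ 0.5365, -0.0144,  0.0665]), 'tilt', np.float64(-0.0011), 'roll', np.float64(0.002), 'yaw', np.float64(11.78), 'err', np.float64(0.48))
w6 ([[409.43, 119.95], [399.09, 194.19], [101.34, 201.37], [89.83, 122.47]], array([ 0.5354, -0.0112,  0.0674]), 'tilt', np.float64(-0.0887), 'roll', np.float64(0.011), 'yaw', np.float64(11.65), 'err', np.float64(1.01))
w8 ([[412.25, 122.25], [401.71, 198.35], [103.33, 196.89], [92.7, 120.37]], array([ 0.5363, -0.0148,  0.0666]), 'tilt', np.float64(-0.0006), 'roll', np.float64(0.018), 'yaw', np.float64(11.5), 'err', np.float64(0.8))
```

```bash
python3 - <<'E'
from tilt import *
for i in range(4):
    w,W=snap('wrist');r=pose(w,W);C=np.array(r[0]);print(r[1:],'R-L side',np.round(abs(C[1,1]-C[0,1])-abs(C[2,1]-C[3,1]),2))
a,b=cv2.imread('pics/top0.png'),cv2.imread('pics/t8.png')
for n,(x,y) in dict(mug=(348,168),tweeter=(316,156),pack=(300,236),charger=(280,143),cleaner=(105,206),dial=(343,217),driver=(245,268)).items():
    p=a[y-14:y+14,x-14:x+14];s=b[y-20:y+20,x-20:x+20];m=cv2.matchTemplate(s,p,cv2.TM_CCOEFF_NORMED);_,v,_,l=cv2.minMaxLoc(m);print(n,round(v,3),l[0]-6,l[1]-6)
E
```

```text
(array([ 0.5355, -0.0126,  0.0668]), 'tilt', np.float64(-0.0273), 'roll', np.float64(0.009), 'yaw', np.float64(11.31), 'err', np.float64(0.69)) R-L side -2.05
(array([ 0.5357, -0.0129,  0.0666]), 'tilt', np.float64(-0.0249), 'roll', np.float64(0.01), 'yaw', np.float64(11.34), 'err', np.float64(0.69)) R-L side -1.9
(array([ 0.5359, -0.0152,  0.0666]), 'tilt', np.float64(0.003), 'roll', np.float64(0.017), 'yaw', np.float64(11.85), 'err', np.float64(0.81)) R-L side 0.27
(array([ 0.5358, -0.0147,  0.0668]), 'tilt', np.float64(-0.0019), 'roll', np.float64(0.012), 'yaw', np.float64(11.75), 'err', np.float64(0.84)) R-L side 0.02
mug 1.0 0 0
tweeter 1.0 0 0
pack 1.0 0 0
charger 0.461 0 0
cleaner 0.889 0 0
dial 0.865 0 0
driver 1.0 0 0
```

```bash
cat > t2.py <<'E'
from tilt import *
def conv(w):
    g=w.astype(np.float32);g=g[...,2]-g[...,0]
    out=[]
    for y0,y1,sgn in((112,132,1),(186,206,-1)):
        xs=[];ys=[]
        for x in [*range(112,140),*range(210,274),*range(342,392)]:
            col=cv2.GaussianBlur(g[:,x-1:x+2].mean(1)[:,None],(1,3),0)[y0:y1,0];col=col if sgn>0 else col[::-1]
            th=70
            i=np.argmax(col>th)
            if i==0: continue
            f=i-(col[i]-th)/(col[i]-col[i-1]);xs.append(x);ys.append(y0+f if sgn>0 else y1-1-f)
        xs=np.array(xs);ys=np.array(ys)
        for _ in range(4):
            p=np.polyfit(xs,ys,1);r=abs(np.polyval(p,xs)-ys);k=r<max(.6,2.5*np.median(r));xs,ys=xs[k],ys[k]
        out.append((np.polyval(p,[100,404]),len(xs),r.mean().round(2)))
    (a,n,r),(b,n2,r2)=out
    return a.round(2),b.round(2),n,n2,r,r2,'conv',((b-a)[0]-(b-a)[1]).round(2)
E
python3 - <<'E'
from t2 import *
for n in('w3','w6','w8'):print(n,conv(cv2.imread(f'pics/{n}.png')))
F=[snap('wrist')[0] for _ in range(10)]
for f in F[:3]:print(conv(f))
m=np.mean(F,0).astype(np.float32);print('mean',conv(m));cv2.imwrite('pics/w9.png',m)
E
```

```text
w3 (array([121.96, 122.73]), array([197.35, 198.33]), 142, 102, np.float64(0.23), np.float64(0.21), 'conv', np.float64(-0.22))
w6 (array([123.48, 120.9 ]), array([201.75, 194.25]), 142, 103, np.float64(0.14), np.float64(0.2), 'conv', np.float64(4.93))
w8 (array([122.09, 122.6 ]), array([197.59, 198.46]), 142, 100, np.float64(0.18), np.float64(0.24), 'conv', np.float64(-0.36))
(array([121.94, 122.53]), array([197.69, 198.15]), 142, 100, np.float64(0.26), np.float64(0.23), 'conv', np.float64(0.13))
(array([121.94, 122.49]), array([197.7 , 198.15]), 142, 100, np.float64(0.26), np.float64(0.23), 'conv', np.float64(0.1))
(array([121.97, 122.45]), array([197.7 , 198.15]), 142, 100, np.float64(0.28), np.float64(0.23), 'conv', np.float64(0.02))
mean (array([122.11, 122.39]), array([197.7 , 198.15]), 142, 100, np.float64(0.25), np.float64(0.23), 'conv', np.float64(-0.17))[ WARN:0@8.072] global loadsave.cpp:1063 imwrite_ Unsupported depth image for selected encoder is fallbacked to CV_8U.
```

The tilt is about 0.00 ± 0.005 rad against the level reference, so the tray is level. I'm handing in.

```bash
python3 -c "
from h import *
print(ctrl.get_obs()['clock']);print(ctrl.close_job())"
```

```text
27.1667
the job is handed in; nothing more can be done
None
```

The job is done and was handed in at 27.2 s, with the open gripper clear above the tray; no verdict was given.

- **Dial:** I turned the orange dial anticlockwise until the moment jumped to about 0.8 N m, which I took as the end stop. Its bar then lay along the remote's edge. I did not look at it again closely before handing in.
- **Cartons:** Carton A weighed about 0.32 kg and stands in the +y half, 48 mm from the pivot. Carton B weighed about 0.165 kg and stands in the -y half, 89 mm out. Both are upright.
- **Level:** My last check compared the tray's rim lines with those before loading, and the tilt came out at 0 ± 0.005 rad. An earlier fit to the tray's corners scattered between -0.027 and +0.003 rad. I trusted the rim-line check, because it used only the unblocked parts of the rim.
- **Tray position:** The tray's centre stayed within about 2 mm of where it started, within the scatter of the measurement.
- **Other objects:** The mug, tweeter, pack and screwdriver matched their starting images exactly. The charger (0.46) and the cleaner (0.89) matched less well, probably because of the arm's shadow or cover. Neither showed any shift, and the charger sat in the same place in the wrist views; I did not recheck the cleaner.
- **Mishap:** My first lift of carton A gripped it too high. I set it down and regripped it before loading.

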